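# Seat the loop-back plug in the tester's spring-return bayonet socket

### The arm

A 7-joint arm with a two-finger parallel gripper is mounted at the origin on the work surface. World frame = base frame: x ahead of the robot, y to its left, z up, the work surface at z = 0. Lengths are in m, angles in rad, forces in N, time in s.
With the tool pointing down it reaches from about 0.4 to 0.85 m from the base axis. Payload 10.4 kg.
Tool frame: the origin (TCP) lies midway between the tips of the shut fingers; the grasp point (between the pads) lies 19 mm behind it; z points along the fingers, y is the line along which they close (so a half turn about z gives the same grasp; the last joint's range is limited). The gripper opens to 87 mm and grips with 3 to 60 N. Pads are 19 mm wide; open, the fingers measure 117 mm over their backs; the gripper's body (75 mm by 190 mm) begins 51 mm behind the grasp point.
Start: joints at [-1.141, 0.332, -0.065, 1.46, 0.022, 1.35, -0.088], TCP at [0.273, 0.562, 0.223] pointing down, gripper open.
Joint ranges: [-2.6, 2.6], [-0.5, 2.12], [-1.47, 1.34], [0.16, 2.42], [-1.27, 4.41], [0.06, 2.06], [-2.6, 2.6]. Speed limits (rad/s): [2.22, 2.22, 2.79, 2.79, 3.14, 3.14, 3.14].

### API

Orientations are given as a unit quaternion [x, y, z, w].
In Python, from bench import r gives the robot as it stands.
- The arm moves only by the tool arm_command, never from a script. Its argument "moves" is one flat list of numbers, 4 for each row, row after row: the shift along the tool's x, y, z in cm, then the turn about the tool's z in degrees. A call has 1 to 12 rows; each row shifts and turns the commanded pose from where the row before left it, along the tool's axes as they then stand; what a row does not reach is not made up. A row lasts 1/12 s, in which the tool goes at most 41.7 mm and 7.16 degrees, less where a joint would pass 70% of its speed; a pose out of reach is approached as far as the arm can. A call with a gripper value outside its range is refused whole. "fingers" is the opening in per cent of the stroke, from 0 (shut) to 100 (fully open), set as the call begins (left out, the last holds). The fingers move at their own pace and stop on an object; "squeeze" is the grip in N (left out, the last holds). Time passes only in rows, so rows that do not move let the fingers close. It gives the time, the measured TCP pose, the force, the opening and the grip force at its end, in the units of the state.
- r.read_state(): the state, without advancing time (a new reading comes with each control period).
- r.camera(name): name is "scene" or "top" or "wrist"; returns the picture (480x640x3 uint8, red, green, blue); there is no depth.
- r.camera_info(name): a dict with "fx", "fy", "cx", "cy" (pixels), "origin" and "attitude" of the camera in the world. Camera axes: x right, y up, looking along -z (the intrinsics and any distortion apply to the point x, -y, -z); pixel columns grow to the right and rows downward; lengths in m; the calibration is good to about 2 mm. The wrist camera is an equidistant fisheye: a pixel r from the principal point sees the ray r / f radians off the axis. A picture is of the moment at which its call begins: read the wrist's pose just before it. camera_info takes no time and is no camera call; for the wrist camera it gives the pose at the moment of the call.
- r.close_job(): hands the job in; it is judged then, once.
The state is a dict: "time": time; "joint_positions": joint angles; "joint_vel": joint speeds; "joint_torque": joint torques, N m; "ee_pos": TCP position; "eef_rot": TCP orientation; "ft_force": force on the tool from outside, world axes, zero at the start; "torque": the same for the moment, N m; "width": finger opening in m; "grip_force": force on a finger pad.
Only numpy, scipy, OpenCV 4.12 (cv2) and the standard library are available. Lean on these libraries where they do the work, as an engineer would, in place of code of your own. Each camera call takes 0.05 s, during which the arm holds its last target. There are 200 camera calls.

### The job

The loop-back plug has toppled over on the bench: stand it upright on its lugs on the bench. Then put it into the tester's bayonet socket, push it in against the spring, twist it clockwise a quarter turn to the stop, and finish holding it there with the gripper, because the socket springs back when let go. Leave the other things on the bench where they are.

Things in the scene. Friction and masses are not known exactly. Their poses are not given: they have to be found in the camera images.
- plug: Bayonet plug, 160 g, 74 mm tall, starts lying (own z level, x down, handle not towards the robot). Origin: centre of the foot; z from foot to handle. Lug bar at the foot, 44 mm along x, 8 mm wide, z 0-10 mm; its ends stick out as lugs from a 30 mm round nose, z 0-28; square flange 44 x 44 mm, z 28-34; wing handle, z 34-74. Half-turn symmetric about z. Stands on its lug end, origin at height 0.
- plug_wing (a point): Centre of the plug's flat wing handle, 54 mm from the foot, axes as the plug. The wing is 40 mm along x, 16 mm thick along y (grip it there), 40 mm along z.
- socket (a point): Centre of the socket mouth, 64 mm above the bench, axes as the tester. Hole 33 mm across with two slots for the lugs along +x and -x, 13.7 mm wide, reaching 24.5 mm from the centre (plug x along socket x, either way round). Lip 10 mm thick. The foot must go at least 20 mm (at most 24) below the mouth before the plug can twist; clockwise from above.
- seat (a joint): How far the sprung seat under the mouth is pushed down, m. The plug's foot meets it 12 mm below the mouth (0); at 0.008 the lugs just clear the lip; 0.012 is bottomed. Spring 4 N at first, 6.5 N at 8 mm, 8 N bottomed. Once twisted, the lip keeps the lugs down.
- rotor (a joint): Turn of the sprung drive disc on the seat, rad, clockwise from above: 0 at rest, 1.3 at the stop. It has dogs that take the lugs with about 0.12 rad of play each way, so the plug turns about 1.43 rad in all to the stop. Return spring 0.06 N m at rest, 0.15 N m at the stop, plus lug friction of up to about 0.15 N m.
- reel: Bystander: steel reel, 60 mm diameter, 40 mm high, standing; origin under its centre.
- driver: Bystander: screwdriver lying on the bench between plug and tester, about 200 mm long, along x; its origin lies on it.
- bin: Bystander: open bin 100 x 140 x 70 mm; origin under its centre.
- woodblock: Bystander: wooden block 70 x 120 x 35 mm; origin under its centre.
- tester: Grey tester case 170 x 170 x 60 mm, fixed to the bench but placed and turned differently each time, with a square 70 mm aluminium socket flange in the middle of its top. Origin under its centre, z up.
Things that resemble listed ones, but are neither listed nor needed, are in the scene too. Leave any blue or green look-alike of the plug alone. Several things have the shape of the tester; the one meant has the colours described above.

How it is judged:
On the way, in this order (a step that is already met when the one before it is completed fails the run):
1. the plug stands upright on the bench on its lugs (angle between plug's own z axis and vertical below 0.1 rad and height (world z) of plug below 0.006 m and height (world z) of plug_wing above 0.05 m), for 0.2 s.
2. the plug is in the socket and pushed down against the spring (horizontal distance between plug and socket below 0.006 m and angle between plug's own z axis and vertical below 0.12 rad and z of plug in the frame of socket below -0.016 m and value of joint seat above 0.005 m), for 0.05 s.
At the end, for the whole second after the job is handed in: For the last second the plug is upright in the socket (5 mm, 0.1 rad), foot 17 mm or more below the mouth, seat down over 6 mm, rotor past 1.1 of 1.3 rad, plug still, the fingers on it with over 2 N; bystanders within 30 mm of their starts (value of joint rotor above 1.1 rad and value of joint seat above 0.006 m and z of plug in the frame of socket below -0.017 m and horizontal distance between plug and socket below 0.005 m and angle between plug's own z axis and vertical below 0.1 rad and height (world z) of plug_wing above 0.08 m and linear speed of plug below 0.02 m/s and contact force between the fingers and plug above 2 N and distance of each of reel, driver, bin, woodblock from where it was at the start of the episode below 0.03 m); the arm keeps its last pose, push and grip.
It fails at once if a bystander is knocked away (moved more than 50 mm) (distance of any of reel, driver, bin, woodblock from where it was at the start of the episode above 0.05 m).
It also fails if it takes over 64 s, if anything falls off the work surface, if the arm or the gripper's body presses on something with over 40 N, if the wrist force passes 120 N, or if a joint passes its speed limit or range.

## Working session

There is one attempt and no reset: what is moved stays moved. The work goes in short steps, Python scripts to look and compute and a tool call to move; the robot and the scene stay as the last step left them, time stands still between calls to the robot, and variables do not carry over. Pictures are saved under pics/ and viewed, at most 10 in all, crops included, and the job is handed in when it is done.

Besides the shell and the picture viewer there is one more tool, called after ">>>" as name(argument=value, ...) on one line, values as JSON. arm_command: Moves the arm, as the interface text tells. Its arguments: {"type":"object","properties":{"moves":{"type":"array"},"fingers":{"type":"number"},"squeeze":{"type":"number"}},"required":["moves"]}

```bash
mkdir -p pics; ls
python3 - <<'E'
from bench import r
import cv2
for n in ("scene","top"):
    i=r.camera_info(n); print(n,i)
    cv2.imwrite(f"pics/{n}0.png",r.camera(n)[:,:,::-1])
print(r.read_state())
E
```

```text
pics
scene {'fx': 521.8691458008891, 'fy': 521.8691458008891, 'cx': 322.7562983827255, 'cy': 244.57295523665758, 'origin': array([ 1.36222655, -0.59232943,  0.67000622]), 'attitude': array([0.43583195, 0.21434756, 0.39827875, 0.77812575])}
top {'fx': 578.0046396425696, 'fy': 578.0046396425696, 'cx': 323.51809988893217, 'cy': 248.1850361339189, 'origin': array([0.25543272, 0.01695711, 1.70155494]), 'attitude': array([ 0.06216191, -0.07454197, -0.69270296,  0.71466216])}
{'time': 0.1, 'joint_positions': array([-1.14059165,  0.33279868, -0.06467888,  1.46082869,  0.02158967,
        1.34986853, -0.08848962]), 'joint_vel': array([ 2.49224665e-04, -1.32880978e-03, -2.71900044e-03, -2.77281803e-03,
        5.48402871e-05,  5.94429939e-05,  1.44837846e-04]), 'joint_torque': array([ 2.01793271e-03, -6.24547362e+01,  2.51542381e-02, -3.90721142e+01,
       -6.13500900e-02,  3.65136098e-02,  6.77518346e-05]), 'ee_pos': array([0.27329942, 0.56171955, 0.22185334]), 'eef_rot': array([ 2.24469800e-01,  9.74480859e-01, -5.93874732e-04, -1.11515718e-04]), 'ft_force': array([-0.60153417,  0.00621383, -1.04094122]), 'torque': array([-0.01762418, -0.02367225,  0.00085747]), 'grip_force': 0.0, 'width': 0.08709944497828502}
```

View pics/top0.png

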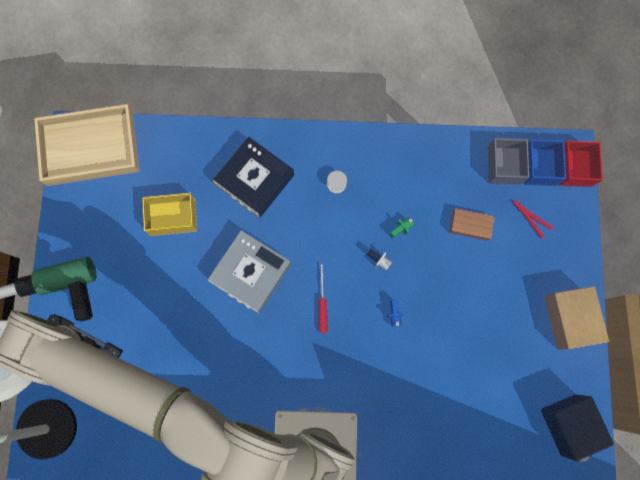

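View pics/scene0.png

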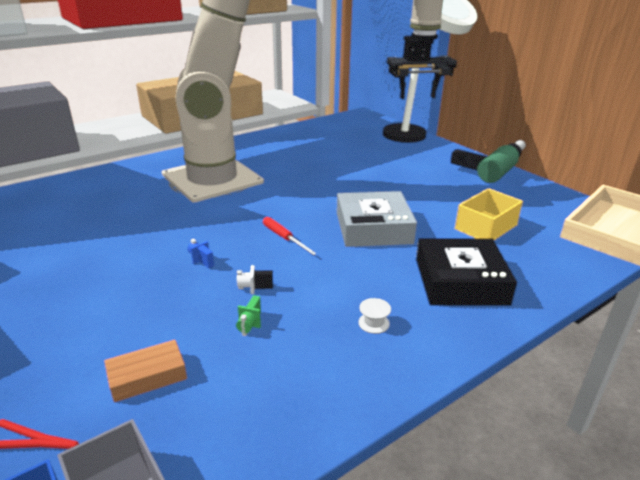

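The plug, white with a black wing, is at top (380,259) and scene (255,280). Its look-alikes are the green one at top (402,227) and the blue one at top (395,312). The meant tester is the grey one at top (249,270); the black one at (253,175) is a look-alike. I'll measure these and make one close crop.

```bash
cat > h.py <<'E'
import numpy as np, cv2
from scipy.spatial.transform import Rotation as R
from bench import r
def ray(n,uv,i=None):
    i=i or r.camera_info(n); u,v=uv
    a,b=(u-i['cx'])/i['fx'],(v-i['cy'])/i['fy']
    if n=='wrist':
        t=np.hypot(a,b); s=np.sin(t)/max(t,1e-9); d=np.array([a*s,-b*s,-np.cos(t)])
    else: d=np.array([a,-b,-1.])
    return np.array(i['origin']),R.from_quat(i['attitude']).apply(d)
def onz(n,uv,z,i=None):
    o,d=ray(n,uv,i); return o+d*(z-o[2])/d[2]
def blobs(mask,amin=10):
    n,l,s,c=cv2.connectedComponentsWithStats(mask.astype(np.uint8))
    return [(c[k],s[k],l==k) for k in range(1,n) if s[k,4]>=amin]
def tool(p): # world displacement -> tool axes cm
    s=r.read_state(); return R.from_quat(s['eef_rot']).inv().apply(np.array(p)-s['ee_pos'])*100
E
python3 - <<'E'
from h import *
im=cv2.imread('pics/top0.png'); hsv=cv2.cvtColor(im,cv2.COLOR_BGR2HSV)
def box(x0,y0,x1,y1):
    m=np.zeros(im.shape[:2],bool); m[y0:y1,x0:x1]=1; return m
H,S,V=hsv[...,0],hsv[...,1],hsv[...,2]
b=box(355,240,400,280)
for nm,m,z in (('black',(V<70)&b,.042),('white',(S<70)&(V>120)&b,.03)):
    for c,s,l in blobs(m): print(nm,c,s,onz('top',c,z).round(3))
t=box(200,220,300,320)
for c,s,l in blobs((S<70)&(V>80)&t,500):
    q=cv2.minAreaRect(np.argwhere(l)[:,::-1].astype(np.float32)); print('tester',c,s,q, onz('top',q[0],.06))
    P=[onz('top',p,.06)[:2] for p in cv2.boxPoints(q)]; print(np.round(P,3),[np.linalg.norm(P[k]-P[k-1]) for k in range(4)])
for c,s,l in blobs((S<50)&(V>190)&t,60): 
    q=cv2.minAreaRect(np.argwhere(l)[:,::-1].astype(np.float32)); P=[onz('top',p,.064)[:2] for p in cv2.boxPoints(q)]
    print('flange',c,s,q,np.round(P,3),onz('top',q[0],.064))
cv2.imwrite('pics/c1.png',np.hstack([cv2.resize(im[225:325,340:430],None,fx=4,fy=4,interpolation=3),cv2.resize(im[220:320,200:300],None,fx=4,fy=4,interpolation=3)]))
E
```

```text
white [383.59259259 261.96296296] [376 253  16  17 135] [ 0.548 -0.185  0.03 ]
tester [247.62533452 272.56943205] [ 208  231   82   82 3363] ((248.78903198242188, 271.5987854003906), (60.94291687011719, 61.88125991821289), 32.905242919921875) [0.50235912 0.20479581 0.06      ]
[[0.471 0.324]
 [0.626 0.237]
 [0.534 0.085]
 [0.382 0.174]] [np.float64(0.17491482758778418), np.float64(0.17763408765496588), np.float64(0.17823658334886477), np.float64(0.17592421461361352)]
flange [248.5799458  269.84823848] [235 256  29  29 369] ((248.59552001953125, 269.7471923828125), (23.637954711914062, 23.95595359802246), 32.0053825378418) [[0.494 0.251]
 [0.554 0.218]
 [0.52  0.159]
 [0.46  0.192]] [0.50708464 0.20517862 0.064     ]
```

View pics/c1.png

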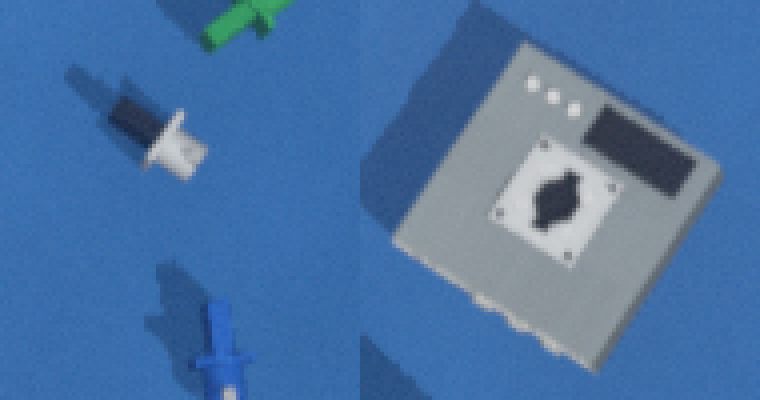

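The close crop confirms the choice. The white plug's black wing is at crop (137,120), which is top (374,255), and its foot is at (198,165). The grey tester's slots run from crop (575,175) to (540,228). Next is the approach target.

Run:
```python
from h import *
f=lambda x,y:(340+x/4,225+y/4)
w=onz('top',f(137,120),.042); n=onz('top',f(190,160),.037)
d=(w-n)[:2]; print(w,n,np.degrees(np.arctan2(d[1],d[0])), np.linalg.norm(d))
a=onz('top',(253.75,263.75),.064);b=onz('top',(245,277),.064);d=(a-b)[:2];print(a,b,np.degrees(np.arctan2(d[1],d[0])),np.linalg.norm(d))
# stereo check of wing with the scene camera
im=cv2.imread('pics/scene0.png'); V=im.max(2); m=V<70; k=np.zeros_like(m); k[260:300,235:285]=1
for c,s,l in blobs(m&k): print('scene black',c,s,onz('scene',c,.025))
print(tool([w[0],w[1],.2]))
```

```text
[ 0.56593617 -0.15636531  0.042     ] [ 0.53840922 -0.19607116  0.037     ] 55.26751805470741 0.04831446932859565
[0.52492357 0.19139356 0.064     ] [0.48585653 0.2142702  0.064     ] -30.352127917661793 0.04527222517299957
scene black [263.  279.6] [254 272  19  17 275] [ 0.57146859 -0.15829776  0.025     ]
[-57.72957169 -51.76705455   2.25068938]
```

>>> arm_command(moves=[-2.4,-2.15,0,0,-2.4,-2.15,0,0,-2.4,-2.15,0,0,-2.4,-2.15,0,0,-2.4,-2.15,0,0,-2.4,-2.15,0,0,-2.4,-2.15,0,0,-2.4,-2.15,0,0,-2.4,-2.15,0,0,-2.4,-2.15,0,0,-2.4,-2.15,0,0,-2.4,-2.15,0,0], fingers=100)

```text
time: 1.1
ee_pos: [0.4197, 0.2024, 0.2224]
eef_rot: [0.224, 0.974, 0.0, -0.0]
ft_force: [0.7, 0.8, 1.0]
width: 0.0868
grip_force: 0.0
```

>>> arm_command(moves=[-2.4,-2.15,0,0,-2.4,-2.15,0,0,-2.4,-2.15,0,0,-2.4,-2.15,0,0,-2.4,-2.15,0,0,-2.4,-2.15,0,0,-2.4,-2.15,0,0,-2.4,-2.15,0,0,-2.4,-2.15,0,0,-2.4,-2.15,0,0,-2.4,-2.15,0,0,-2.4,-2.15,0,0])

```text
time: 2.1
ee_pos: [0.5659, -0.1553, 0.2223]
eef_rot: [0.224, 0.975, 0.0, -0.0]
ft_force: [-0.0, 0.6, -0.3]
width: 0.0874
grip_force: 0.0
```

>>> arm_command(moves=[0,0,0,7,0,0,0,7,0,0,0,7,0,0,0,7,0,0,0,7,0,0,0,7,0,0,0,7,0,0,0,7,0,0,0,7,0,0,0,7,0,0,0,7,0,0,0,7])

```text
time: 3.1
ee_pos: [0.5654, -0.1538, 0.2222]
eef_rot: [0.821, 0.572, -0.0, -0.0]
ft_force: [0.1, -0.7, -0.2]
width: 0.087
grip_force: 0.0
```

>>> arm_command(moves=[0,0,0,7,0,0,0,7,0,0,0,1,0,0,0,0,0,0,0,0])

```text
time: 3.52
ee_pos: [0.5655, -0.1538, 0.2223]
eef_rot: [0.886, 0.464, -0.0, -0.0]
ft_force: [-0.0, -0.1, -0.5]
width: 0.0865
grip_force: 0.0
```

Run:
```python
from h import *
s=r.read_state(); i=r.camera_info('wrist'); print(s['time'],s['ee_pos'],s['joint_positions'],i)
X=R.from_quat(s['eef_rot']).as_matrix(); print(np.degrees(np.arctan2(X[1,0],X[0,0])))
cv2.imwrite('pics/w1.png',r.camera('wrist')[:,:,::-1])
```

```text
3.5167 [ 0.56554097 -0.15382653  0.22233963] [-0.49278544  0.31174432  0.84251155  1.60588528 -0.23778197  1.33146644
 -0.22327515] {'fx': 371.64829954431775, 'fy': 371.64829954431775, 'cx': 322.2626771568788, 'cy': 242.28303296172191, 'origin': array([ 0.6099574 , -0.09182855,  0.38530518]), 'attitude': array([-0.13271479,  0.04196921, -0.29541647,  0.94517431])}
55.28550719247592
```

View pics/w1.png

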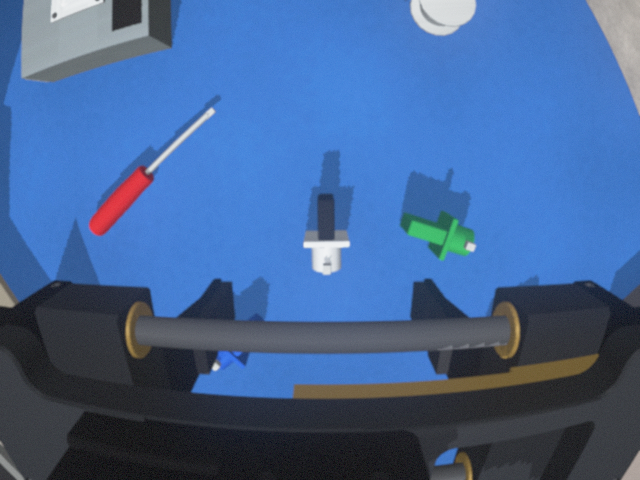

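The wrist view shows the wing from (326,195) to (326,238), the flange at row 240 and the foot near (327,270). The axis lines up with tool x.

Run:
```python
from h import *
im=cv2.imread('pics/w1.png').astype(int); i=r.camera_info('wrist'); s=r.read_state()
Q=R.from_quat(s['eef_rot'])
k=np.zeros(im.shape[:2],bool); k[180:245,300:352]=1
def t(p): return (Q.inv().apply(p-s['ee_pos'])*100).round(2)
for c,st,l in blobs((im.max(2)<70)&k,60):
    P=np.argwhere(l); print(c,st)
    for v in np.unique(P[:,0])[::6]:
        u=P[P[:,0]==v][:,1]; print(v,u.min(),u.max(),[t(onz('wrist',(x,v),.042,i)) for x in (u.min()-.5,u.max()+.5)])
k[:]=0;k[225:280,295:360]=1
for c,st,l in blobs((im.min(2)>130)&k,60): print('white',c,st,t(onz('wrist',(st[0],240),.03,i)),t(onz('wrist',(st[0]+st[2],240),.03,i)),t(onz('wrist',(c[0],st[1]+st[3]),.04,i)))
for p in ((405,225),(420,243)): print('green',t(onz('wrist',p,.03,i)))
```

```text
white [325.7521449  254.34509056] [ 303  239   47   36 1049] [-2.33 -1.82 19.24] [-2.33  2.85 19.24] [-5.66  0.44 18.24]
green [-0.77  8.35 19.24]
green [-2.64 10.05 19.24]
```

Run:
```python
from h import *
im=cv2.imread('pics/w1.png'); i=r.camera_info('wrist'); s=r.read_state()
Q=R.from_quat(s['eef_rot'])
def t(p): return (Q.inv().apply(p-s['ee_pos'])*100).round(2)
hsv=cv2.cvtColor(im,cv2.COLOR_BGR2HSV)
k=np.zeros(im.shape[:2],bool); k[188:238,300:352]=1
for c,st,l in blobs((hsv[...,2]<100)&(hsv[...,1]<140)&k,60):
    P=np.argwhere(l); print(c,st)
    for v in np.unique(P[:,0])[::8]:
        u=P[P[:,0]==v][:,1]; print(v,u.min(),u.max(),[t(onz('wrist',(x,v),.042,i)) for x in (u.min()-.5,u.max()+.5)])
print(t(onz('wrist',(326,195),.042,i)),im[215,310:340].tolist()[::4])
```

```text
[325.8115016  216.52555911] [318 195  16  43 626]
195 320 331 [array([ 2.36, -0.16, 18.04]), array([ 2.37,  0.95, 18.04])]
203 318 332 [array([ 1.61, -0.35, 18.04]), array([ 1.61,  1.05, 18.04])]
211 318 332 [array([ 0.84, -0.36, 18.04]), array([ 0.84,  1.06, 18.04])]
219 319 333 [array([ 0.07, -0.26, 18.04]), array([ 0.07,  1.16, 18.04])]
227 319 333 [array([-0.71, -0.27, 18.04]), array([-0.71,  1.16, 18.04])]
235 319 333 [array([-1.5 , -0.27, 18.04]), array([-1.5 ,  1.17, 18.04])]
[ 2.36  0.44 18.04] [[163, 100, 59], [163, 103, 61], [101, 71, 52], [92, 69, 58], [91, 68, 57], [89, 67, 56], [121, 78, 50], [161, 100, 59]]
```

>>> arm_command(moves=[1.75,0.4,0,0,0,0,3,0,0,0,3,0,0,0,3,0,0,0,3,0,0,0,3,0,0,0,2.5,0,0,0,2,0,0,0,1.3,0,0,0,1,0,0,0,0,0], fingers=70)

```text
time: 4.48
ee_pos: [0.5781, -0.1417, 0.003]
eef_rot: [0.887, 0.463, -0.001, -0.001]
ft_force: [-0.5, 0.5, -0.2]
width: 0.0612
grip_force: 0.0
```

>>> arm_command(moves=[0,0,0,0,0,0,0,0,0,0,0,0,0,0,0,0,0,0,0,0,0,0,0,0,0,0,0,0,0,0,0,0], fingers=0, squeeze=3)

```text
time: 5.15
ee_pos: [0.579, -0.1418, 0.0046]
eef_rot: [0.887, 0.462, 0.0, -0.0]
ft_force: [0.7, 1.3, 0.2]
width: 0.0159
grip_force: 2.7
```

>>> arm_command(moves=[-0.35,0,-0.85,0,-0.45,0,-0.85,0,-0.55,0,-0.75,0,-0.65,0,-0.7,0,-0.75,0,-0.6,0,-0.8,0,-0.45,0,0,0,0,0,0,0,0,0])

```text
time: 5.82
ee_pos: [0.5586, -0.1716, 0.047]
eef_rot: [0.887, 0.462, 0.0, 0.0]
ft_force: [0.5, 1.2, 1.5]
width: 0.0162
grip_force: 3.0
```

Run:
```python
from h import *
a=r.camera('scene')[:,:,::-1]; b=r.camera('wrist')[:,:,::-1]
cv2.imwrite('pics/p2.png',np.hstack([cv2.resize(a[210:310,200:300],(400,400),interpolation=3),cv2.resize(b[150:350,220:420],(400,400))]))
```

```text
(no output)
```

View pics/p2.png

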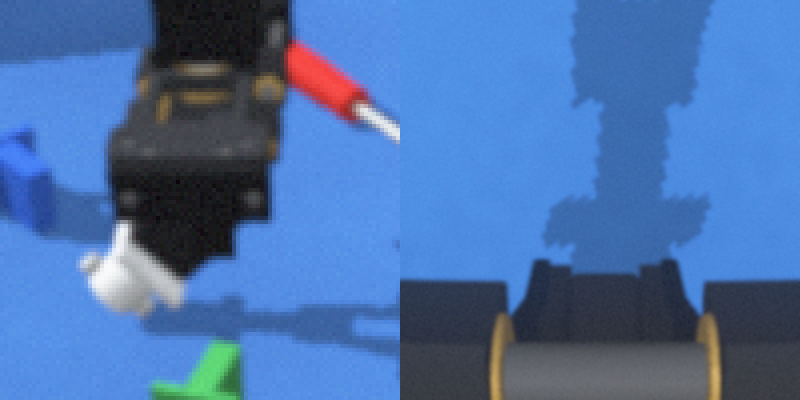

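The plug is pivoting: in the left half it tilts about 45° with its foot on the bench. I'll continue the arc.

>>> arm_command(moves=[-0.85,0,-0.3,0,-0.9,0,-0.2,0,-0.9,0,-0.1,0,-0.95,0,-0.05,0,-0.9,0,0.1,0,-0.9,0,0.2,0,0,0,0.1,0,0,0,0,0,0,0,0,0])

```text
time: 6.67
ee_pos: [0.5275, -0.2153, 0.0487]
eef_rot: [0.887, 0.462, -0.0, -0.0]
ft_force: [0.7, -2.1, 1.8]
width: 0.0159
grip_force: 3.0
```

Run:
```python
from h import *
a=r.camera('scene')[:,:,::-1]; b=r.camera('top')[:,:,::-1]
cv2.imwrite('pics/p3.png',np.hstack([cv2.resize(a[210:310,170:270],(400,400),interpolation=3),cv2.resize(b[220:320,340:440],(400,400))]))
```

```text
(no output)
```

View pics/p3.png

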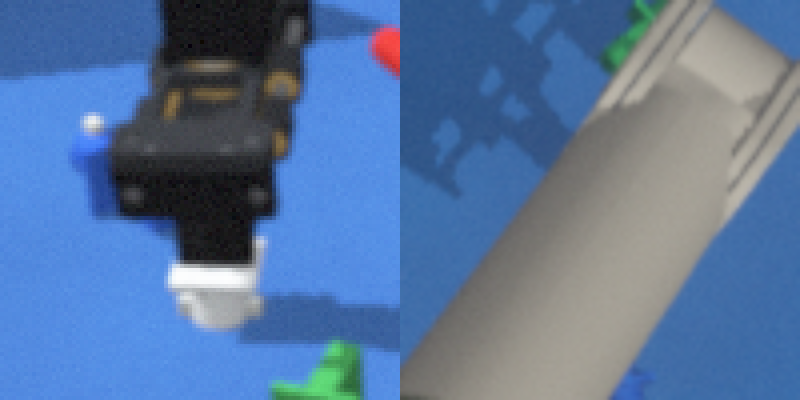

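>>> arm_command(moves=[0,0,0.1,0,0,0,0.1,0,0,0,0,0])

```text
time: 7.02
ee_pos: [0.5278, -0.215, 0.0469]
eef_rot: [0.887, 0.462, 0.0, -0.0]
ft_force: [1.1, -2.1, 2.1]
width: 0.016
grip_force: 3.0
```

>>> arm_command(moves=[0,0,0,0,0,0,0,0,0,0,0,0,0,0,0,0,0,0,0,0,0,0,0,0], fingers=50)

```text
time: 7.52
ee_pos: [0.5276, -0.2152, 0.0469]
eef_rot: [0.887, 0.462, -0.0, -0.0]
ft_force: [-0.0, -0.1, 0.4]
width: 0.0415
grip_force: 0.0
```

Run:
```python
from h import *
a=r.camera('scene')[:,:,::-1]; b=r.camera('wrist')[:,:,::-1]
cv2.imwrite('pics/p4.png',np.hstack([cv2.resize(a[210:310,170:270],(400,400),interpolation=3),cv2.resize(b[200:400,220:420],(400,400))]))
```

```text
(no output)
```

View pics/p4.png

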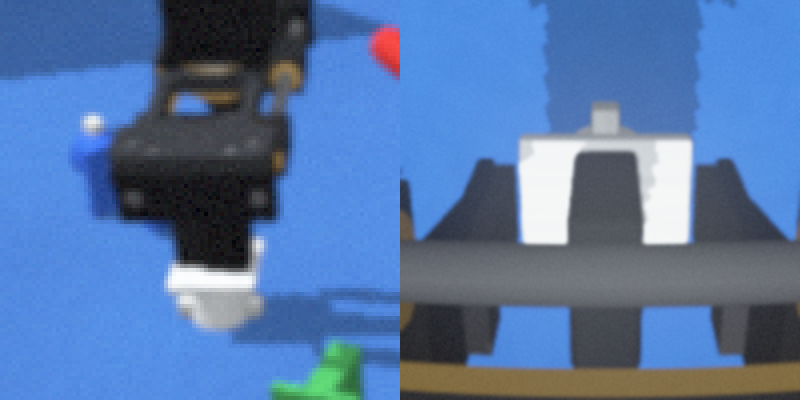

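The plug stands released on its lugs. In the wrist view the flange's far edge runs from u 280 to 366 at v≈269, square to the image. I'll work out its offset from the tool.

Run:
```python
from h import *
im=r.camera('wrist')[:,:,::-1]; i=r.camera_info('wrist'); s=r.read_state(); Q=R.from_quat(s['eef_rot'])
def t(p): return (Q.inv().apply(p-s['ee_pos'])*100).round(2)
f=lambda x,y:(220+(x-400)/2,200+y/2)
for n,p,z in (('fl L',(520,139),.034),('fl R',(692,139),.034),('lug',(605,104),.01),('wingL',(575,153),.074),('wingR',(637,153),.074)): print(n,t(onz('wrist',f(*p),z,i)))
print(s['joint_positions'])
```

```text
fl L [ 1.15 -2.04  1.3 ]
fl R [1.15 2.32 1.3 ]
lug [1.32 0.12 3.7 ]
wingL [ 2.33 -0.47 -2.7 ]
wingR [ 2.33  0.74 -2.7 ]
[-0.3147592   0.47078639  0.76836269  1.8303081  -0.38517593  0.99578712
  0.00346141]
```

>>> arm_command(moves=[-0.5,0.1,0,0,-0.5,0,0.2,0,0,0,0.3,0,0,0,0.2,0,0,0,0,0])

```text
time: 8.08
ee_pos: [0.5224, -0.2239, 0.0394]
eef_rot: [0.887, 0.462, -0.0, -0.0]
ft_force: [0.1, 0.3, 0.1]
width: 0.0435
grip_force: 0.0
```

>>> arm_command(moves=[0,0,0,0,0,0,0,0,0,0,0,0,0,0,0,0,0,0,0,0,0,0,0,0,0,0,0,0], fingers=0, squeeze=45)

```text
time: 8.67
ee_pos: [0.5228, -0.2239, 0.04]
eef_rot: [0.887, 0.462, 0.0, -0.0]
ft_force: [-0.4, -0.2, -0.4]
width: 0.0154
grip_force: 44.9
```

Run:
```python
from h import *
im=r.camera('wrist')[:,:,::-1]; cv2.imwrite('pics/w5.png',cv2.resize(im[240:340,240:400],(640,400))); i=r.camera_info('wrist'); s=r.read_state(); Q=R.from_quat(s['eef_rot'])
def t(p): return (Q.inv().apply(p-s['ee_pos'])*100).round(2)
k=np.zeros(im.shape[:2],bool); k[240:330,260:390]=1
for c,st,l in blobs((im.min(2)>110)&k,60):
    P=np.argwhere(l); print(c,st)
    for u in range(st[0]+4,st[0]+st[2]-3,14):
        v=P[P[:,1]==u][:,0].min(); print(u,v,t(onz('wrist',(u,v-.5),.034,i)))
    print('sides',[t(onz('wrist',(x,285),.034,i)) for x in (st[0]-.5,st[0]+st[2]-.5)])
```

```text
[320.64827856 266.55438185] [ 275  240   94   63 2556]
279 252 [ 2.32 -1.97  0.6 ]
293 253 [ 2.27 -1.3   0.6 ]
307 252 [ 2.32 -0.63  0.6 ]
321 240 [2.91 0.04 0.6 ]
335 252 [2.32 0.71 0.6 ]
349 252 [2.32 1.38 0.6 ]
363 253 [2.27 2.05 0.6 ]
sides [array([ 0.58, -2.26,  0.6 ]), array([0.58, 2.39, 0.6 ])]
```

The plug is held squarely: flange edge at x = 23 mm in the tool frame, yaw 0. I'll lift it, carry it to 10 cm short of the socket, and turn there so the wrist camera can see the socket.

>>> arm_command(moves=[0,0,-1,0,0,0,-2,0,0,0,-2,0,0,0,-2,0,0,0,-2,0,0,0,-1,0])

```text
time: 9.22
ee_pos: [0.5235, -0.2247, 0.1429]
eef_rot: [0.887, 0.462, 0.001, 0.001]
ft_force: [-0.1, -0.5, -1.2]
width: 0.0156
grip_force: 44.9
```

>>> arm_command(moves=[2.94,-1.32,0,0,2.94,-1.32,0,0,2.94,-1.32,0,0,2.94,-1.32,0,0,2.94,-1.32,0,0,2.94,-1.32,0,0,2.94,-1.32,0,0,2.94,-1.32,0,0,2.94,-1.32,0,0,2.94,-1.32,0,0,2.94,-1.32,0,0,2.94,-1.32,0,0])

```text
time: 10.22
ee_pos: [0.5949, 0.1575, 0.14]
eef_rot: [0.887, 0.462, -0.0, -0.0]
ft_force: [0.2, 0.6, -1.5]
width: 0.0156
grip_force: 44.9
```

>>> arm_command(moves=[0,0,0,-7,0,0,0,-7,0,0,0,-7,0,0,0,-7,0,0,0,-7,0,0,0,-7,0,0,0,-7,0,0,0,-7,0,0,0,-7,0,0,0,-7,0,0,0,-7,0,0,0,-7])

```text
time: 11.22
ee_pos: [0.5948, 0.1557, 0.1399]
eef_rot: [0.347, 0.938, -0.0, -0.0]
ft_force: [0.1, 0.3, -1.2]
width: 0.0159
grip_force: 44.9
```

>>> arm_command(moves=[0,0,0,-7,0,0,0,-4.4,0,0,0,0,0,0,0,0,0,0,0,0])

```text
time: 11.63
ee_pos: [0.5949, 0.1558, 0.14]
eef_rot: [0.256, 0.967, -0.0, -0.0]
ft_force: [0.1, 0.1, -1.1]
width: 0.0155
grip_force: 44.9
```

Run:
```python
from h import *
im=r.camera('wrist')[:,:,::-1]; cv2.imwrite('pics/w6.png',im); i=r.camera_info('wrist'); s=r.read_state(); Q=R.from_quat(s['eef_rot'])
print(s['joint_positions'],s['ee_pos'],np.degrees(np.arctan2(*Q.as_matrix()[[1,0],0])))
```

```text
[-0.63737041  0.37818505  0.38727622  1.61281585 -0.15130861  1.18048919
  0.83570619] [0.59492674 0.15585548 0.13998434] 150.32023209768792
```

View pics/w6.png

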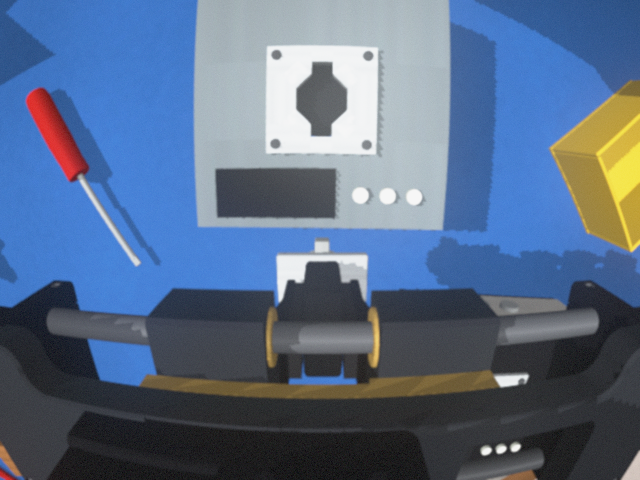

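The socket flange lies at (266–380, 46–155), with the dark hole centred near (321,99) and its slots along the image's up direction. The plug is held square at u≈322.

Run:
```python
from h import *
im=cv2.imread('pics/w6.png').astype(int); i=r.camera_info('wrist'); s=r.read_state(); Q=R.from_quat(s['eef_rot'])
t=lambda p:Q.inv().apply(p-s['ee_pos'])*100
k=np.zeros(im.shape[:2],bool); k[55:145,285:360]=1
for c,st,l in blobs((im.max(2)<110)&k,200):
    T=np.array([t(onz('wrist',(u,v),.064,i))[:2] for v,u in np.argwhere(l)])
    a=np.linalg.eigh(np.cov(T.T))[1][:,1]; a*=np.sign(a[0])
    print(c,st,T.mean(0),T.min(0),T.max(0),(T.min(0)+T.max(0))/2,'yaw',np.degrees(np.arctan2(a[1],a[0])))
k[:]=0;k[30:170,250:395]=1
for c,st,l in blobs((im.min(2)>200)&k,2000):
    T=np.array([t(onz('wrist',(u,v),.064,i))[:2] for v,u in np.argwhere(l)],np.float32)
    q=cv2.minAreaRect(T); print('flange',q, Q.apply([*(np.array(q[0])/100),0])+s['ee_pos'])
# plug held: flange top height TCP-.006, lug
for n,p,z in (('L',(276.5,255),-.006),('R',(367.5,255),-.006),('lug',(321.5,239),-.03)): print(n,t(onz('wrist',p,s['ee_pos'][2]+z,i)).round(2))
```

```text
[320.58517849  99.11974695] [ 297   64   49   71 2213] [ 9.99737825 -0.0414936 ] [ 7.73679746 -1.53236338] [12.30577662  1.50069812] [10.02128704 -0.01583263] yaw 0.5199590650863143
flange ((10.065666198730469, -0.010112285614013672), (7.131890296936035, 7.1119842529296875), 0.8678962588310242) [0.50742552 0.20560796 0.13999256]
L [ 1.96 -2.13  0.6 ]
R [1.96 2.24 0.6 ]
lug [2.1  0.02 3.  ]
```

Run:
```python
from h import *
im=cv2.imread('pics/w6.png').astype(int); i=r.camera_info('wrist'); s=r.read_state(); Q=R.from_quat(s['eef_rot'])
t=lambda p:(Q.inv().apply(p-s['ee_pos'])*100).round(2)
print(im[232:275,295,0].tolist(), im[232:275,350,0].tolist(), im[232:265,321,0].tolist())
for v in (253,254,255): print(v,t(onz('wrist',(321,v),s['ee_pos'][2]-.012,i)),t(onz('wrist',(321,v),s['ee_pos'][2]-.006,i)))
for v in (237,238,239): print(v,t(onz('wrist',(321,v),s['ee_pos'][2]-.04,i)))
```

```text
[213, 214, 213, 211, 214, 213, 214, 214, 213, 213, 214, 215, 215, 214, 215, 214, 213, 212, 213, 201, 185, 160, 173, 215, 233, 239, 240, 240, 240, 240, 241, 241, 241, 240, 240, 241, 240, 240, 240, 241, 241, 241, 242] [213, 213, 216, 214, 214, 214, 212, 216, 213, 211, 213, 213, 211, 214, 213, 212, 214, 213, 213, 201, 181, 162, 176, 209, 232, 238, 239, 240, 240, 238, 231, 215, 199, 197, 201, 199, 196, 195, 199, 198, 201, 201, 197] [212, 213, 211, 212, 206, 175, 151, 138, 146, 176, 210, 222, 223, 224, 224, 226, 224, 226, 222, 215, 191, 164, 174, 211, 232, 239, 241, 237, 221, 160, 99, 78, 79]
253 [1.88 0.   1.2 ] [2.07 0.   0.6 ]
254 [1.82 0.   1.2 ] [2.02 0.   0.6 ]
255 [1.77 0.   1.2 ] [1.97 0.   0.6 ]
237 [ 1.94 -0.01  4.  ]
238 [ 1.88 -0.01  4.  ]
239 [ 1.82 -0.01  4.  ]
```

>>> arm_command(moves=[2.5,0,0,0.7,2.5,0,0,0,2.5,0,0,0,2.8,-0.05,0,0,0,0,1,0,0,0,1,0,0,0,1,0,0,0,0,0,0,0,0,0])

```text
time: 12.43
ee_pos: [0.5059, 0.2059, 0.1092]
eef_rot: [0.262, 0.965, -0.001, -0.0]
ft_force: [0.4, 0.3, -1.1]
width: 0.0153
grip_force: 44.9
```

>>> arm_command(moves=[0,0,0.3,0,0,0,0.3,0,0,0,0.3,0,0,0,0,0])

```text
time: 12.77
ee_pos: [0.5055, 0.2068, 0.1005]
eef_rot: [0.261, 0.965, -0.0, -0.0]
ft_force: [-0.0, 0.5, -1.5]
width: 0.0158
grip_force: 44.9
```

>>> arm_command(moves=[0,0,0.3,0,0,0,0.3,0,0,0,0.2,0,0,0,0,0,0,0,0,0])

```text
time: 13.18
ee_pos: [0.5055, 0.207, 0.0929]
eef_rot: [0.261, 0.965, -0.0, -0.0]
ft_force: [-0.8, -0.6, -1.7]
width: 0.0159
grip_force: 44.9
```

>>> arm_command(moves=[0,0,0.3,0,0,0,0.3,0,0,0,0.3,0,0,0,0.15,0,0,0,0,0,0,0,0,0])

```text
time: 13.68
ee_pos: [0.5059, 0.2072, 0.0828]
eef_rot: [0.261, 0.965, 0.0, 0.0]
ft_force: [-1.4, -0.1, 5.2]
width: 0.0153
grip_force: 44.9
```

The force rise matches about 8–9 mm of seat travel. I'll push 1 mm more, then twist clockwise with a small y shift for the 2.4 mm grip offset.

>>> arm_command(moves=[0,0,0.1,0,0,0,0,0,0,0.03,0,6,0,0.03,0,6,0,0.03,0,6,0,0.03,0,6,0,0,0,0])

```text
time: 14.27
ee_pos: [0.5064, 0.2076, 0.0817]
eef_rot: [0.459, 0.888, -0.0, 0.0]
ft_force: [-0.8, -1.9, 5.2]
width: 0.0159
grip_force: 44.9
```

Run:
```python
from h import *
s=r.read_state(); Q=R.from_quat(s['eef_rot']); print(s['ft_force'],s['torque'],np.degrees(np.arctan2(*Q.as_matrix()[[1,0],0])),s['joint_positions'][6])
```

```text
[-0.79473177 -1.88626798  5.17797342] [-0.52463137  0.19346831  0.09583451] 125.36168366106564 0.2564322748214645
```

>>> arm_command(moves=[0,0.03,0,6,0,0.03,0,6,0,0.03,0,6,0,0.03,0,6,0,0.03,0,6,0,0.03,0,6,0,0.03,0,6,0,0.03,0,6,0,0,0,0,0,0,0,0])

```text
time: 15.1
ee_pos: [0.5076, 0.2076, 0.0811]
eef_rot: [0.779, 0.627, -0.001, -0.0]
ft_force: [-4.1, -2.1, 5.8]
width: 0.0159
grip_force: 44.9
```

Run:
```python
from h import *
s=r.read_state(); Q=R.from_quat(s['eef_rot']); print(s['ft_force'],s['torque'],np.degrees(np.arctan2(*Q.as_matrix()[[1,0],0])),s['joint_positions'][6])
```

```text
[-4.14252285 -2.12358435  5.75640212] [-0.99350835  1.0888859   0.10732635] 77.71505867543425 -0.5302209812537336
```

>>> arm_command(moves=[0,-0.02,0,4,-0.02,-0.02,0,4,0,0,0,3,0,0,0,2,0,0,0,0,0,0,0,0,0,0,0,0])

```text
time: 15.68
ee_pos: [0.5077, 0.2075, 0.0813]
eef_rot: [0.844, 0.536, -0.001, 0.0]
ft_force: [-2.7, -4.0, 5.6]
width: 0.0156
grip_force: 45.1
```

Run:
```python
from h import *
s=r.read_state(); Q=R.from_quat(s['eef_rot']); print(s['ft_force'],s['torque'],np.degrees(np.arctan2(*Q.as_matrix()[[1,0],0])),s['joint_positions'][6])
a=r.camera('scene')[:,:,::-1]; b=r.camera('wrist')[:,:,::-1]; i=r.camera_info('wrist')
cv2.imwrite('pics/p7.png',np.hstack([cv2.resize(a[160:250,320:430],(440,360),interpolation=3),cv2.resize(b[200:320,240:400],(480,360))])[:,:800])
```

```text
[-2.66788858 -3.99940162  5.63666658] [-1.01835825  0.64644476  0.55029435] 64.7828731169348 -0.7433591416314228
```

View pics/p7.png

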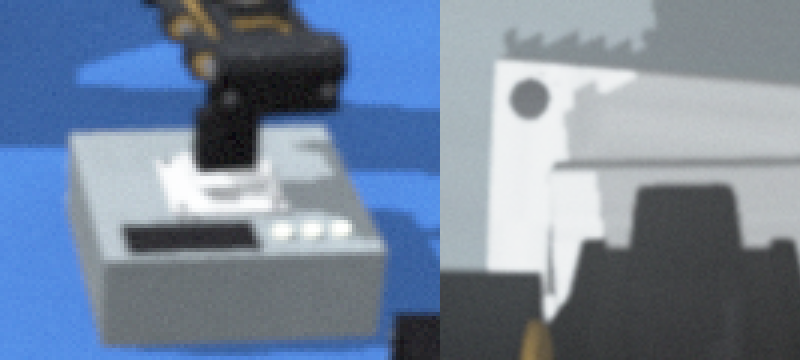

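The tool has turned 85°. The moment has risen to 0.55 N m, so the stop is reached, and the push is about 7 N with the grip at 45 N. The picture shows the plug square in the pads and seated in the socket. I'm handing in.

```bash
python3 -c "
from bench import r
print(r.close_job())"
```

```text
the job is handed in; nothing more can be done
None
```

I stood the plug upright, put it into the grey tester's socket, pushed it down, and twisted it clockwise to the stop, where the gripper still holds it. The job is handed in at about 16 s; no verdict came back, and I did not re-measure the bystanders at the end.

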